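# Hang-dried steamer plate onto the sliding trivet

## Task

Lift the aluminium steamer plate up and off the slanted drying peg and set it down flat on the sliding trivet, its tube right down over the trivet's upright pin; do not drop it. Then, with the plate on it, slide the trivet along its rail (it has a black knob to move it by) until it clicks into the stop at the white mark on the rail. Leave the other things on the counter where they are.

Things in the scene. Friction and masses are not known exactly. Their poses are not given: they have to be found in the camera images.
- plate: Aluminium steamer plate: perforated disc, 140 mm across, 6 mm thick, with an upright lifting tube in the middle, outer diameter 40 mm, from 6 to 56 mm above the underside. A 26 mm bore goes through tube and disc. Origin: middle of the underside; z along the tube, away from the disc. At the start it hangs on the drying peg, z along the peg, leaning 25 degrees from vertical.
- peg_seat (a point): Middle of the plate's underside as it hangs: on the axis of the fixed stand's slanted steel peg, 155 mm up, on a 40 mm wide stop collar. The peg, 20 mm thick, goes 44 mm on from here (its tip stays inside the tube), up and towards this frame's -x, 25 degrees from vertical (frame z is vertical). The plate must move 50 mm along it to clear. Wooden foot 130 x 120 x 14 mm.
- trivet_seat (a point): Middle of the top face of the sliding trivet (dark wooden deck 150 x 150 mm, 36 mm above the counter), at the foot of its upright steel pin (20 mm thick, 25 mm high, tapered top). The plate's underside rests here. y axis: along the rail, the way the trivet slides to the stop; the knob is on the -x side.
- trivet_knob (a point): Point to grip on the trivet's black upright knob: on its axis, 35 mm above the deck, 15 mm below the knob's top. The knob is 24 mm thick and 50 mm high, on a tongue of the deck 108 mm from the pin, on the deck's -x side. Axes as for trivet_seat.
- stop_mark (a point): White line painted on the steel rail base on the knob's side, 9 mm above the counter, 140 mm from the rail's middle line. With the trivet at the stop, its pin, its knob and a white dash on its tongue are level with the line along the rail. The rail is fixed, 430 mm long; the slide ends 70 mm past the mark. y axis: along the rail.
- trivet (a joint): Position of the trivet along its rail, m: 0 at the far-right end, growing along the rail's y to 0.25 at the other end. A sprung ball clicks it into the stop at 0.180; it takes about 3 to 8 N to push into it or out of it, 2 N elsewhere.
- salt_jar: White ceramic salt jar with a blue lid, 76 mm across, 100 mm high; leave alone. Origin: middle of the underside.
- weight: Steel pressure cooker weight, 42 mm across, 62 mm high; leave alone. Origin: middle of the underside.
- gasket: Black silicone sealing ring lying flat, 140 mm across, 11 mm high; leave alone. Origin: middle of the underside.
- bowl: Steel bowl, 100 mm across, 50 mm high; leave alone. Origin: middle of the underside.
- mug: Blue mug, 76 mm across, 85 mm high; leave alone. Origin: middle of the underside.
- spoon: Wooden spoon, 190 mm long, lying on the counter; leave alone.

How it is judged:
By the outcome, as a careful person would: the job done as asked, in the order asked, and still so for the second after the job is handed in, with the robot touching nothing.
It also fails if it takes over 59 s, if anything falls off the work surface, if the arm or the gripper's body presses on something with over 40 N, if the wrist force passes 120 N, or if a joint passes its speed limit or range.

## Robot

A 7-joint arm with a two-finger parallel gripper is mounted at the origin on the work surface. World frame = base frame: x ahead of the robot, y to its left, z up, the work surface at z = 0. Lengths are in m, angles in rad, forces in N, time in s.
With the tool pointing down it reaches from about 0.4 to 0.875 m from the base axis. Payload 6.5 kg.
Tool frame: the origin (TCP) lies on the centre line of the jaws, within the pads' length; the fingertips stand 14 mm ahead of it and the grasp point (between the pads) lies 5 mm behind it (robot.finger_overhang is the distance from the TCP to the fingertips, in m); z points along the fingers, y is the line along which they close (so a half turn about z gives the same grasp; the last joint's range is limited). The gripper opens to 88 mm and grips with 3 to 60 N. Pads are 18 mm wide; open, the fingers measure 123 mm over their backs; the gripper's body (75 mm by 187 mm) begins 45 mm behind the grasp point.
Start: joints at [-1.171, 0.536, -0.004, 1.538, 0.003, 1.067, -0.071], TCP at [0.292, 0.581, 0.253] pointing down, gripper open.
Joint ranges: [-2.7, 2.7], [-0.37, 2.16], [-1.27, 1.26], [0.24, 2.4], [-1.31, 4.45], [0.19, 1.91], [-2.76, 2.76]. Speed limits (rad/s): [2.39, 2.39, 3.14, 3.14, 3.14, 3.14, 3.14].

## Interface

Orientations are given as a rotation vector (axis times angle).
In Python, from station import robot, eyes gives the robot as it stands. The module is installed in compiled form; this text tells all that it offers. Calls block until the motion is done:
- robot.movep(position, orientation): joint-space move of the TCP to a pose.
- robot.servo_line(position, rot=None, velocity=0.15, threshold=None): straight line of the TCP; rot=None keeps the orientation; velocity is the mean speed in m/s. With threshold (N) it stops when the force on the tool has changed by that much, and returns True; else False.
- robot.goto_joints(angles): joint-space move.
- robot.command_gripper(opening, f_grip=None): finger opening in m; f_grip is the grip in N (None keeps the last); returns when the fingers have stopped.
- robot.wait(seconds).
- robot.ik(position, orientation): joint angles nearest the present ones, or None.
- robot.get_obs(): the state.
- eyes.capture(name): name is "scene" or "top" or "wrist"; returns a dict with "img" (400x640x3 uint8, red, green, blue), "range_z" (400x640 float32, m along the optical axis (not along the pixel's ray), 0 where there is no reading), "K" (3x3 intrinsics, pixels), "distortion" ([k1, k2, p1, p2, k3] as OpenCV has them; the pictures are not rectified), "xyz" and "rotation" of the camera in the world. Camera axes: x right, y down, z forward; pixel columns grow to the right and rows downward; lengths in m; the calibration is good to about 2 mm. A picture is of the moment at which its call begins.
A pose or a line that the arm cannot do raises robot.Unreachable and nothing moves.
- robot.close_job(): hands the job in; it is judged then, once.
The state is a dict: "clock": time; "joint_positions": joint angles; "joint_velocities": joint speeds; "tau": joint torques, N m; "tcp_pos": TCP position; "tool_rot": TCP orientation; "ft_force": force on the tool from outside, world axes, zero at the start; "ft_torque": the same for the moment, N m; "gripper_width": finger opening in m; "gripper_force": force on a finger pad.
Only numpy, scipy, OpenCV 4.12 (cv2) and the standard library are available. Lean on these libraries where they do the work, as an engineer would, in place of code of your own. Each camera call takes 0.05 s, during which the arm holds its last target. There are 200 camera calls.

## Working session

There is one attempt and no reset: what is moved stays moved. The work goes in short steps, each a Python script; the robot and the scene stay as the last script left them, time stands still between calls to the robot, and variables do not carry over. Pictures are saved under pics/ and viewed, at most 10 in all, crops included, and the job is handed in when it is done.

```bash
mkdir -p pics; cat > h.py <<'E'
import numpy as np, cv2
from scipy.spatial.transform import Rotation as R
from station import robot, eyes
def RM(c):
    r=np.array(c["rotation"],float)
    return r if r.shape==(3,3) else R.from_rotvec(r).as_matrix()
def rays(c,px):
    u=cv2.undistortPoints(np.array(px,float).reshape(-1,1,2),np.array(c["K"]),np.array(c["distortion"])).reshape(-1,2)
    return np.c_[u,np.ones(len(u))]@RM(c).T
def onplane(c,px,z):
    d=rays(c,px);o=np.array(c["xyz"]);return o+d*((z-o[2])/d[:,2])[:,None]
def cloud(c):
    h,w=c["range_z"].shape
    v,u=np.mgrid[:h,:w]
    d=rays(c,np.c_[u.ravel(),v.ravel()]);
    return (np.array(c["xyz"])+d*c["range_z"].reshape(-1,1)).reshape(h,w,3)
def save(c,n): cv2.imwrite("pics/"+n,c["img"][:,:,::-1])
E
python3 - <<'E'
from h import *
for n in("scene","top"):
    c=eyes.capture(n);save(c,n+"0.png");np.savez(n+"0.npz",**c);print(n,c["xyz"],np.round(c["rotation"],3),c["K"][0],c["distortion"],(c["range_z"]>0).mean())
o=robot.get_obs();print(o["clock"],o["tool_rot"],o["ft_force"],o["gripper_width"])
E
```

```text
scene [1.13718629 0.33346063 1.0379723 ] [-1.43  -2.333  0.709] [415.35801309   0.         322.59039674] [-0.0333288  0.         0.         0.         0.       ] 0.9958984375
top [0.45945134 0.02577143 1.48702584] [-2.206  2.151 -0.078] [436.14061982   0.         316.64685672] [-0.02108692  0.          0.          0.          0.        ] 0.9963515625
0.1 [-7.24950757e-01 -3.05654310e+00  2.44284041e-03] [ 1.16980325 -0.96725291 -0.63477388] 0.08810400250894136
```

View pics/scene0.png

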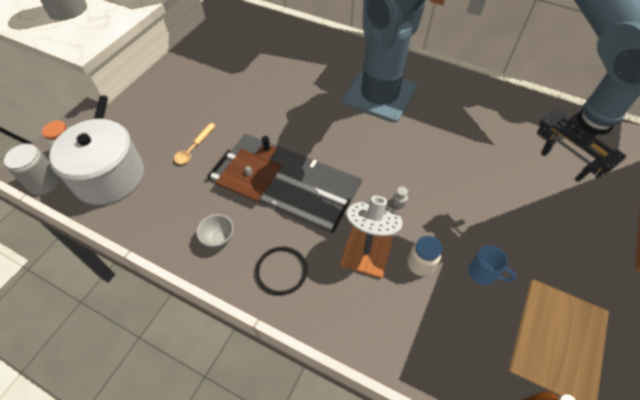

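View pics/top0.png

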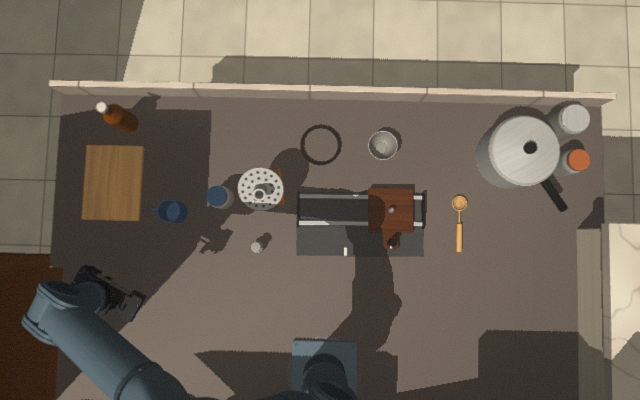

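The scene view shows the plate at (375,217) with its tube at (377,207), the trivet pin at (249,171), the knob at (266,143) and the white mark at (313,162). In the top view the plate is at (261,189), the pin at (391,210), the knob at (392,242) and the mark at (346,252). The weight sits next to the plate on the robot's side, at (257,246), and the salt jar is on its left at (218,196).

```bash
python3 - <<'E'
from h import *
C={n:dict(np.load(n+"0.npz")) for n in("scene","top")}
P={n:cloud(C[n]) for n in C}
def near(n,px,z): return onplane(C[n],[px],z)[0]
def tri(a,b):
    d=[rays(C["scene"],[a])[0],rays(C["top"],[b])[0]];o=[C["scene"]["xyz"],C["top"]["xyz"]]
    A=np.c_[d[0],-d[1]];s=np.linalg.lstsq(A,o[1]-o[0],rcond=None)[0]
    p,q=o[0]+s[0]*d[0],o[1]+s[1]*d[1];return (p+q)/2,np.linalg.norm(p-q)
print("pin",tri((248.5,169),(391,210)),"knob",tri((266,138),(392,241)),"mark",tri((313,162),(346,252)),"tube",tri((378,201),(259,193)))
p0=near("top",(261,189),.16);print("plate guess",p0)
for n in P:
    q=P[n].reshape(-1,3);q=q[(np.hypot(*(q[:,:2]-p0[:2]).T)<.11)&(q[:,2]>.1)&(q[:,2]<.28)]
    # ransac plane for disc top
    rng=np.random.default_rng(0);best=None
    for _ in range(400):
        t=q[rng.choice(len(q),3,False)];m=np.cross(t[1]-t[0],t[2]-t[0]);l=np.linalg.norm(m)
        if l<1e-5: continue
        m/=l;k=abs((q-t[0])@m)<.003
        if best is None or k.sum()>best.sum():best=k
    d=q[best];cen=d.mean(0);m=np.linalg.svd(d-cen)[2][2];m*=np.sign(m[2])
    k=abs((q-cen)@m)<.004;d=q[k];
    # circle centre of outer boundary in plane
    e1=np.cross(m,[0,1,0]);e1/=np.linalg.norm(e1);e2=np.cross(m,e1)
    uv=np.c_[(d-cen)@e1,(d-cen)@e2].astype(np.float32);(c,r)=cv2.minEnclosingCircle(uv)
    cc=cen+c[0]*e1+c[1]*e2
    s=q[((q-cen)@m>.02)&(np.hypot((q-cc)@e1,(q-cc)@e2)<.06)]
    top=s[(s-cen)@m>.043]
    print(n,len(d),"n",m.round(3),"tilt",np.degrees(np.arccos(m[2])),"az",np.degrees(np.arctan2(m[1],m[0])),"centre(top face)",cc.round(4),"r",r,"tube top mean",top.mean(0).round(4),"h",((s-cen)@m).max())
    g=P[n]
    for nm,lo,hi,c0,rad in (("deck",.028,.045,near("top",(391,210),.036),.09),("knob",.075,.1,near("top",(392,241),.08),.04),("pin",.05,.07,near("top",(391,210),.06),.03)):
        w=g.reshape(-1,3);w=w[(np.hypot(*(w[:,:2]-c0[:2]).T)<rad)&(w[:,2]>lo)&(w[:,2]<hi)]
        print(nm,len(w),w.mean(0).round(4) if len(w) else 0, w.min(0).round(3) if len(w) else 0,w.max(0).round(3) if len(w) else 0)
# rail direction from top: rail base mask edges
im=C["top"]["img"];crop=cv2.resize(im[140:290,190:450],None,fx=3,fy=3,interpolation=cv2.INTER_CUBIC);cv2.imwrite("pics/topcrop.png",crop[:,:,::-1])
E
```

```text
pin (array([ 0.5458423 , -0.20879144,  0.05046936]), np.float64(0.0018712320078987444)) knob (array([ 0.44397377, -0.20569626,  0.08995901]), np.float64(0.004275781969860542)) mark (array([ 0.40265934, -0.06553956,  0.00734222]), np.float64(0.0028343657635334116)) tube (array([0.57739307, 0.20675823, 0.20326154]), np.float64(0.0009688841096522723))
plate guess [0.59398769 0.20669941 0.16      ]
scene 1149 n [-0.415 -0.058  0.908] tilt 24.803757682641933 az -172.03138278180634 centre(top face) [0.5949 0.2103 0.1602] r 0.07126175612211227 tube top mean [0.5763 0.207  0.2044] h 0.05205375209674395
deck 1862 [ 0.5491 -0.2077  0.0345] [ 0.458 -0.284  0.028] [ 0.626 -0.133  0.042]
knob 49 [ 0.444  -0.2087  0.0828] [ 0.43  -0.221  0.076] [ 0.454 -0.197  0.087]
pin 27 [ 0.5521 -0.2064  0.056 ] [ 0.542 -0.213  0.051] [ 0.559 -0.2    0.061]
top 1173 n [-0.418 -0.051  0.907] tilt 24.88188059431164 az -173.04360076173614 centre(top face) [0.5935 0.2094 0.1594] r 0.07033732533454895 tube top mean [0.5742 0.2067 0.2044] h 0.055049148989797625
deck 1940 [ 0.5444 -0.2097  0.0362] [ 0.457 -0.283  0.028] [ 0.622 -0.134  0.045]
knob 49 [ 0.44   -0.2103  0.0845] [ 0.429 -0.221  0.076] [ 0.451 -0.2    0.091]
pin 27 [ 0.5478 -0.2093  0.0577] [ 0.539 -0.219  0.052] [ 0.556 -0.201  0.067]
```

View pics/topcrop.png

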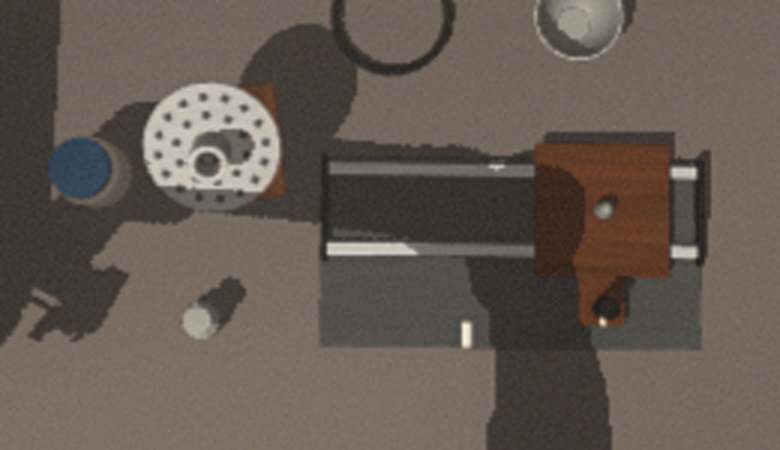

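The enlarged top crop agrees: the plate tube is at crop (207,162), the pin at (604,209), the knob at (607,307) and the mark at (466,333). The rail base edge runs almost horizontally in the image, from (320,346) to (700,349). The measured heights agree with the text, so I'm moving to the pre-grasp pose.

```bash
cat >> h.py <<'E'
n=np.array([-.4165,-.055,.907]);n/=np.linalg.norm(n)
U=np.array([.5967,.2101,.1544])
def rot(z,y):
    z=z/np.linalg.norm(z);y=y-z*(y@z);y/=np.linalg.norm(y)
    return R.from_matrix(np.c_[np.cross(y,z),y,z]).as_rotvec()
def st(s=""):
    o=robot.get_obs();print(s,"t",round(o["clock"],2),"tcp",np.round(o["tcp_pos"],4),"F",np.round(o["ft_force"],1),"w",round(o["gripper_width"],4),"gf",np.round(o["gripper_force"],1));return o
E
python3 - <<'E'
from h import *
h=np.array([n[0],n[1],0]);h/=np.linalg.norm(h)
for s in (1,-1):
    g=rot(-n,s*h);print(s,g.round(3))
    for p in (U+n*.16,U+n*.026,U+n*.1): 
        q=robot.ik(p,g);print(None if q is None else np.round(q,2))
    d=rot(np.array([0,0,-1.]),s*h)
    for p in ([.547,-.209,.2],[.547,-.209,.062]): 
        q=robot.ik(p,d);print(" place",None if q is None else np.round(q,2))
c=dict(np.load("top0.npz"))
im=c["img"]
# rail direction: several straight features -> plane points
e=onplane(c,[(296.7,255.3),(423.3,256.4)],.009);print("edge",e,np.degrees(np.arctan2(*(e[0]-e[1])[[0,1]])))
hsv=cv2.cvtColor(im,cv2.COLOR_RGB2HSV)
m=((hsv[:,:,1]>90)&((hsv[:,:,0]<14)|(hsv[:,:,0]>170))).astype(np.uint8);m[:,:360]=0;m[:,440:]=0;m[:170]=0;m[232:]=0
x=max(cv2.findContours(m,0,2)[0],key=cv2.contourArea);print(cv2.minAreaRect(x))
b=onplane(c,cv2.boxPoints(cv2.minAreaRect(x)),.036);print("deck box",b.round(4),"centre",b.mean(0))
for r0,r1 in((190,200),(217,228)):  # bright rails
    g=im[r0:r1,300:362].astype(float).sum(2);g-=g.min(0);rr=(g**2*np.arange(r0,r1)[:,None]).sum(0)/(g**2).sum(0)
    print("rail slope deg",np.degrees(np.arctan(np.polyfit(np.arange(300,362),rr,1)[0])))
w=(im.min(2)>180).astype(np.uint8);w[:,:330]=0;w[:,360:]=0;w[:240]=0;w[262:]=0
print("mark px",np.argwhere(w)[:,::-1].mean(0),onplane(c,[np.argwhere(w)[:,::-1].mean(0)],.009))
E
```

```text
1 [-2.096  1.837 -0.405]
[-0.43  0.16 -0.12  2.04  0.35  0.57  2.47]
[-0.34  0.43 -0.18  2.02  0.69  0.36  2.17]
[-0.36  0.28 -0.18  2.04  0.48  0.46  2.36]
 place [-0.43  0.76  1.09  1.8  -0.77  1.08 -2.06]
 place [-0.41  1.05  1.08  1.86 -1.13  1.01 -1.82]
-1 [1.858 2.119 0.467]
[-0.88  0.15  0.38  2.07  0.2   0.54 -0.53]
[-0.78  0.45  0.37  2.05 -0.04  0.27 -0.32]
[-0.85  0.28  0.4   2.07  0.1   0.41 -0.44]
 place [-0.23  0.59  0.73  1.79 -0.48  0.94  0.83]
 place [ 0.01  0.73  0.38  1.84 -0.41  0.65  0.77]
edge [[ 0.3879927   0.09899896  0.009     ]
 [ 0.39513828 -0.32719659  0.009     ]] -0.9605298513934065
((389.9999694824219, 209.49998474121094), (43.99999237060547, 42.99999237060547), 0.0)
deck box [[ 0.4755 -0.1366  0.036 ]
 [ 0.6189 -0.1342  0.036 ]
 [ 0.6226 -0.2813  0.036 ]
 [ 0.4792 -0.2826  0.036 ]] centre [ 0.54904582 -0.20866208  0.036     ]
rail slope deg -0.5376320651214994
rail slope deg 0.5725982715948035
mark px [344.95 250.85] [[ 0.4070931  -0.06310102  0.009     ]]
```

```bash
cat >> h.py <<'E'
hh=-np.array([n[0],n[1],0]);hh/=np.linalg.norm(hh)
G=rot(-n,hh)
E
python3 - <<'E'
from h import *
robot.movep(U+n*.16,G);st("pre")
c=eyes.capture("wrist");save(c,"w1.png");np.savez("w1.npz",**c)
print(c["xyz"])
P=cloud(c);q=P.reshape(-1,3)
a=(q-U)@n;r=np.linalg.norm((q-U)-a[:,None]*n,axis=1)
e2=np.cross(n,[0,1,0]);e2/=np.linalg.norm(e2);e3=np.cross(n,e2)
for nm,k in (("tube top",(abs(a-.056)<.005)&(r<.027)),("disc",(abs(a-.006)<.004)&(r<.085))):
    t=q[k];uv=np.c_[(t-U)@e2,(t-U)@e3].astype(np.float32);(cc,rr)=cv2.minEnclosingCircle(uv);print(nm,k.sum(),"off e2,e3",np.round(cc,4),"r",rr,"h",a[k].mean())
E
```

```text
pre t 1.75 tcp [0.5299 0.2029 0.2996] F [ 0.1 -0.5  0.3] w 0.0883 gf 0.0
[0.4663258  0.26646916 0.41950483]
tube top 1456 off e2,e3 [ 0.0001 -0.0005] r 0.020094653591513634 h 0.05536763922764613
disc 18152 off e2,e3 [ 0.     -0.0005] r 0.07016513496637344 h 0.005894391991551925
```

View pics/w1.png

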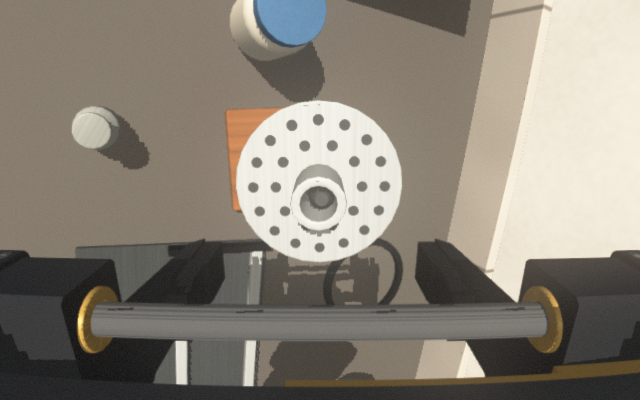

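The wrist view shows the disc at (319,180) and the tube mouth at (318,203), both on the planned axis to within 0.5 mm. Next I'll grasp and draw the plate off along the peg.

```bash
python3 - <<'E'
from h import *
print(robot.servo_line(U+n*.027,velocity=.08,threshold=12));st("at")
robot.command_gripper(.03,f_grip=35);st("grip")
print(robot.servo_line(U+n*.037,velocity=.03,threshold=25));st("10mm")
print(robot.servo_line(U+n*.100,velocity=.06,threshold=25));st("off")
robot.servo_line(U+n*.1+np.array([0,0,.05]),velocity=.1);st("up")
c=eyes.capture("wrist");save(c,"w2.png");np.savez("w2.npz",**c)
E
```

```text
False
at t 3.62 tcp [0.5856 0.2088 0.1794] F [-0.2  0.3  0.2] w 0.088 gf 0.0
grip t 4.42 tcp [0.5852 0.2085 0.1788] F [-2.1 -0.3  0.7] w 0.0382 gf 35.0
False
10mm t 4.9 tcp [0.5811 0.2081 0.188 ] F [ 0.4  0.9 -4.3] w 0.0385 gf 35.0
False
off t 6.1 tcp [0.5549 0.2045 0.2448] F [-0.4 -0.7 -4.3] w 0.0388 gf 35.0
up t 6.75 tcp [0.5546 0.2044 0.2945] F [-0.4  0.2 -4.3] w 0.0389 gf 35.0
```

View pics/w2.png

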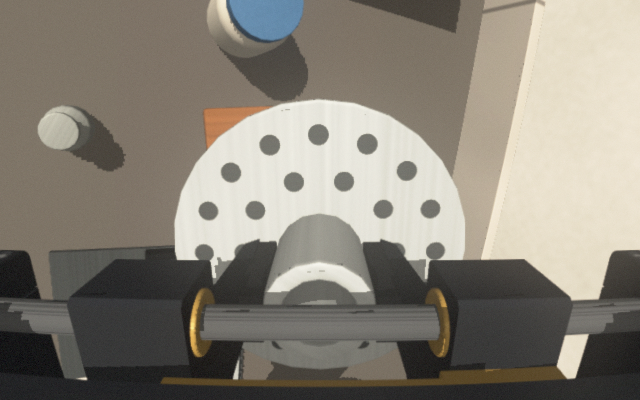

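The plate is clear of the peg and held squarely, with the disc at about (320,230). I'll bring it upright, pass over the trivet, and take wrist pictures from two places to fix the pin.

```bash
cat >> h.py <<'E'
yr=np.array([-.018,1,0]);yr/=np.linalg.norm(yr);xr=np.array([yr[1],-yr[0],0])
D=rot(np.array([0,0,-1.]),xr)
E
python3 - <<'E'
from h import *
print([robot.ik(p,D) is not None for p in ([.56,.06,.3],[.55,-.36,.3],[.53,-.36,.3],[.50,-.38,.3],[.547,-.209,.07])])
robot.movep([.56,.06,.3],D);st()
i=1
for p in ([.55,-.34,.3],[.53,-.37,.28]):
    robot.movep(p,D);st();robot.wait(.2)
    c=eyes.capture("wrist");save(c,f"v{i}.png");np.savez(f"v{i}.npz",**c);i+=1
a,b=[cv2.imread(f"pics/v{k}.png") for k in(1,2)]
cv2.imwrite("pics/v.png",cv2.resize(np.vstack([a[:240],b[:240]]),None,fx=1.2,fy=1.2))
E
```

```text
[True, True, True, True, True]
 t 7.43 tcp [0.5603 0.0593 0.2991] F [-0.5  0.8 -3.6] w 0.0388 gf 35.0
 t 8.92 tcp [ 0.5512 -0.3377  0.2998] F [ 0.8 -0.6 -4. ] w 0.0387 gf 35.0
 t 9.45 tcp [ 0.5279 -0.3716  0.2792] F [ 0.1  0.4 -3.5] w 0.0385 gf 35.0
```

View pics/v.png

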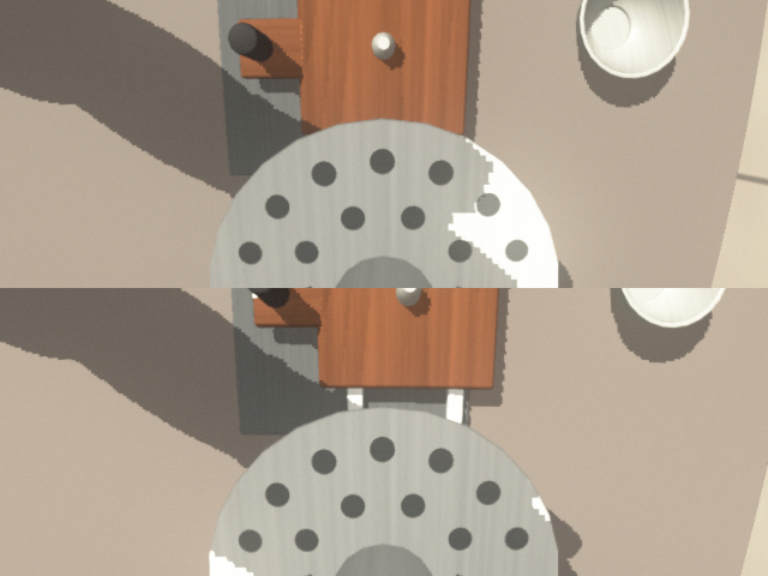

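In view 1 the pin's tip is at about (319,36) px and the knob top at (203,33). In view 2 the pin is at the top edge, at (340,3). The plate hangs level in the jaws. Now I'll compute the pin from depth and the disc relative to the TCP.

```bash
python3 - <<'E'
from h import *
T=[[.5512,-.3377,.2998],[.5279,-.3716,.2792]]
for k in(1,2):
    c=dict(np.load(f"v{k}.npz"));q=cloud(c).reshape(-1,3)
    def circ(t):
        A=np.c_[2*t[:,:2],np.ones(len(t))];s=np.linalg.lstsq(A,(t[:,:2]**2).sum(1),rcond=None)[0];return s[:2].round(4),round(float(np.sqrt(s[2]+s[0]**2+s[1]**2)),4)
    for z0,z1 in((.040,.055),(.0585,.064)):
        t=q[(np.hypot(q[:,0]-.547,q[:,1]+.208)<.02)&(q[:,2]>z0)&(q[:,2]<z1)]
        if len(t)>5:print(k,"pin",z0,len(t),t.mean(0).round(4),circ(t),t[:,2].max(), "minmax x",t[:,0].min().round(4),t[:,0].max().round(4))
    t=q[(np.hypot(q[:,0]-.443,q[:,1]+.207)<.03)&(q[:,2]>.08)&(q[:,2]<.1)]
    if len(t):print(k,"knob top",len(t),t.mean(0).round(4),"mid",((t.min(0)+t.max(0))/2).round(4))
    t=q[(abs(q[:,2]-.036)<.003)&(abs(q[:,0]-.547)<.09)&(abs(q[:,1]+.207)<.09)];print("deck z",np.median(t[:,2]),"x range y>-.25",np.percentile(t[t[:,0]>.48][:,0],[.2,99.8]).round(4))
    p=np.array(T[k-1]);t=q[(np.hypot(*(q-p)[:,:2].T)<.085)&(q[:,2]<p[2]-.012)&(q[:,2]>p[2]-.035)]
    m=np.linalg.svd((t-t.mean(0)),full_matrices=False)[2][2]; m*=np.sign(m[2]); t=t[abs((t-np.median(t,0))@m)<.004];m=np.linalg.svd((t-t.mean(0)),full_matrices=False)[2][2];m*=np.sign(m[2])
    # rim: outermost points per angle bin
    an=np.arctan2(t[:,1]-p[1],t[:,0]-p[0]);rr=np.hypot(*(t-p)[:,:2].T);b=np.digitize(an,np.linspace(-3.14,3.14,60))
    rim=np.array([t[b==j][rr[b==j].argmax()] for j in np.unique(b) if rr[b==j].max()>.06])
    print(k,"disc n",m.round(4),"z rel",t[:,2].mean()-p[2],"circle-tcp",circ(rim)[0]-p[:2],circ(rim)[1])
E
```

```text
1 pin 0.04 108 [ 0.5486 -0.2123  0.0518] (array([ 0.5487, -0.2091]), 0.0093) 0.05497765930754789 minmax x 0.5391 0.5585
1 pin 0.0585 140 [ 0.5485 -0.2093  0.0604] (array([ 0.5485, -0.2093]), 0.0046) 0.06361646215644623 minmax x 0.5425 0.5544
1 knob top 557 [ 0.4417 -0.2106  0.0858] mid [ 0.4416 -0.2105  0.0841]
deck z 0.036095959736579225 x range y>-.25 [0.4803 0.6231]
1 disc n [-0.0015 -0.0046  1.    ] z rel -0.020520093621229918 circle-tcp [0.0002 0.0002] 0.0693
2 pin 0.04 119 [ 0.5475 -0.2159  0.0499] (array([ 0.5486, -0.2097]), 0.0086) 0.05495939148175438 minmax x 0.5389 0.5581
2 pin 0.0585 48 [ 0.5486 -0.2126  0.0607] (array([ 0.5486, -0.2114]), 0.0034) 0.06224619492768935 minmax x 0.5431 0.5541
2 knob top 111 [ 0.4421 -0.2201  0.0846] mid [ 0.4413 -0.22    0.0837]
deck z 0.03606266458002713 x range y>-.25 [0.4802 0.6233]
2 disc n [-0.002  -0.0044  1.    ] z rel -0.01957692846511494 circle-tcp [0.0042 0.0036] 0.0695
```

```bash
python3 - <<'E'
from h import *
pin=np.array([.5486,-.2092,0])
robot.movep(pin+[0,0,.16],D);robot.wait(.3);o=st("above")
robot.servo_line(pin+[0,0,.098],velocity=.08);robot.wait(.2);o=st("pre")
e=pin[:2]-np.array(o["tcp_pos"])[:2];print("corr",e)
print(robot.servo_line(np.r_[pin[:2]+e,.0635],velocity=.03,threshold=8));o=st("down")
c=eyes.capture("scene");save(c,"s2.png");q=cloud(c).reshape(-1,3)
t=q[(np.hypot(*(q-pin)[:,:2].T)<.068)&(np.hypot(*(q-pin)[:,:2].T)>.03)&(q[:,2]<.08)&(q[:,2]>.02)];print("disc z",np.percentile(t[:,2],[10,50,90]))
E
```

```text
above t 10.82 tcp [ 0.5488 -0.2105  0.1607] F [-0.4  0.8 -4.4] w 0.0387 gf 35.0
pre t 11.95 tcp [ 0.5489 -0.2093  0.0985] F [ 0.1  0.6 -4.2] w 0.0387 gf 35.0
corr [-3.39700538e-04  8.47671408e-05]
False
down t 13.25 tcp [ 0.5484 -0.2092  0.0637] F [-1.5  0.3 -3.8] w 0.0385 gf 35.0
disc z [0.03856558 0.04151605 0.04483419]
```

```bash
python3 - <<'E'
from h import *
o=robot.get_obs();p=np.array(o["tcp_pos"])
print(robot.servo_line(np.r_[p[:2],.059],velocity=.01,threshold=5));st("touch")
robot.command_gripper(.088);robot.wait(.3);st("open")
p=np.array(robot.get_obs()["tcp_pos"]);robot.servo_line(np.r_[p[:2],.2],velocity=.12);robot.wait(.2);st("up")
c=eyes.capture("wrist");save(c,"w3.png");np.savez("w3.npz",**c)
q=cloud(c).reshape(-1,3);d=np.hypot(q[:,0]-.5486,q[:,1]+.2092)
t=q[(d<.068)&(d>.03)&(q[:,2]<.08)];m=np.linalg.svd(t-t.mean(0),full_matrices=False)[2][2];print("disc z",np.median(t[:,2]),"n",m.round(4))
t=q[(d<.03)&(q[:,2]>.07)];print("tube top",np.median(t[:,2]),((t.min(0)+t.max(0))/2).round(4))
E
```

```text
True
touch t 13.54 tcp [ 0.5485 -0.2091  0.063 ] F [0.7 0.  6.4] w 0.0387 gf 35.0
open t 14.69 tcp [ 0.5472 -0.2085  0.0618] F [ 0.5  0.  -0.1] w 0.0881 gf 0.0
up t 16.19 tcp [ 0.5469 -0.2084  0.1994] F [-0.5 -0.7  0.7] w 0.0877 gf 0.0
disc z 0.04234108228250122 n [5.e-04 2.e-03 1.e+00]
tube top 0.26730201986803037 [ 0.5496 -0.2043  0.1784]
```

View pics/w3.png

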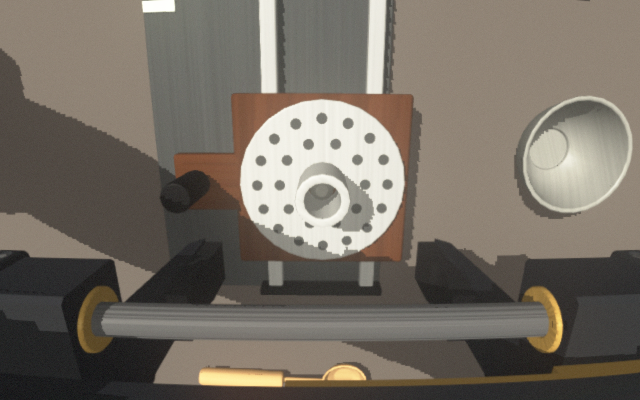

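The plate is seated flat: disc at (322,180), top face at 42.3 mm and level. The knob is at (178,190) and the white mark at (158,5). Next I'll measure the distance from knob to mark and grip the knob.

```bash
python3 - <<'E'
from h import *
c=dict(np.load("w3.npz"));im=c["img"];P=cloud(c)
q=P.reshape(-1,3);t=q[(np.hypot(q[:,0]-.4418,q[:,1]+.2105)<.03)&(q[:,2]>.08)&(q[:,2]<.1)];kn=(t.min(0)+t.max(0))/2;print("knob",kn.round(4),t.mean(0).round(4))
m=(im.min(2)>170);m[20:]=0;m[:,:130]=0;m[:,185:]=0;px=np.argwhere(m)[:,::-1];print("mark px",px.min(0),px.max(0),onplane(c,[px.mean(0),px.min(0),px.max(0)],.009).round(4))
# rail direction via two bright rail bars, rows 5..85
for a,b in((255,285),(362,392)):
    pts=[]
    for r in range(5,88,4):
        g=np.where(im[r,a:b].min(1)>170)[0]
        if len(g):pts.append((a+g.mean(),r))
    w=onplane(c,pts,.03);print("rail dx/dy",np.polyfit(w[:,1],w[:,0],1).round(4))
for s in(1,-1):
    K=rot(np.array([0,0,-1.]),s*yr)
    for p in ([.4418,-.2105,.2],[.4418,-.2105,.066],[.4393,-.065,.066]):
        j=robot.ik(p,K);print(s,None if j is None else np.round(j,2))
E
```

```text
knob [ 0.4413 -0.2098  0.0841] [ 0.4417 -0.2092  0.0858]
mark px [142   0] [174  11] [[ 0.4069 -0.062   0.009 ]
 [ 0.3928 -0.0571  0.009 ]
 [ 0.4205 -0.0666  0.009 ]]
rail dx/dy [-0.0133  0.502 ]
rail dx/dy [-0.0152  0.5887]
1 [ 0.29  0.34  0.08  2.01 -0.04  0.8   1.97]
1 [ 0.33  0.57  0.02  2.07 -0.03  0.5   1.97]
1 [ 0.03  0.53  0.02  2.18 -0.02  0.43  1.65]
-1 [-0.32  0.45  0.86  2.04 -0.46  0.85 -0.75]
-1 [-0.14  0.68  0.64  2.1  -0.73  0.6  -0.53]
-1 [-0.45  0.62  0.62  2.21 -0.74  0.53 -0.81]
```

```bash
python3 - <<'E'
from h import *
y2=np.array([-.0145,1,0])
K=rot(np.array([0,0,-1.]),y2);k=np.array([.4417,-.2102,0])
robot.movep(k+[0,0,.2],K);robot.wait(.2);st("above")
print(robot.servo_line(k+[0,0,.067],velocity=.1,threshold=12));st("down")
robot.command_gripper(.015,f_grip=25);robot.wait(.2);o=st("grip")
p=np.array(o["tcp_pos"])
print(robot.servo_line(p+y2*.120,velocity=.06,threshold=25));st("moved")
for d in (.128,.132,.135,.138,.141,.143):
    robot.servo_line(p+y2*d,velocity=.02,threshold=20);o=st(d)
c=eyes.capture("wrist");save(c,"w4.png");np.savez("w4.npz",**c)
c=eyes.capture("top");np.savez("t4.npz",**c)
cv2.imwrite("pics/t4.png",cv2.resize(c["img"][160:280,280:440],None,fx=5,fy=5)[:,:,::-1])
E
```

```text
above t 17.73 tcp [ 0.4419 -0.2101  0.1999] F [-0.   0.1 -0. ] w 0.0879 gf 0.0
False
down t 19.22 tcp [ 0.4421 -0.2104  0.0675] F [-0.1 -1.   0.4] w 0.0884 gf 0.0
grip t 20.41 tcp [ 0.4417 -0.2101  0.067 ] F [0.3 0.5 0. ] w 0.0231 gf 25.0
False
moved t 22.56 tcp [ 0.4401 -0.0902  0.067 ] F [ 2.6 -0.1 -3.1] w 0.0233 gf 25.0
0.128 t 23.11 tcp [ 0.4399 -0.0814  0.067 ] F [ 3.1  1.4 -4.1] w 0.0236 gf 25.0
0.132 t 23.46 tcp [ 0.4399 -0.0778  0.067 ] F [ 3.4  1.  -4.8] w 0.0234 gf 25.0
0.135 t 23.76 tcp [ 0.4399 -0.0749  0.067 ] F [ 4.6  0.6 -5.4] w 0.023 gf 25.0
0.138 t 24.06 tcp [ 0.4398 -0.0722  0.067 ] F [ 4.1 -1.5 -5.8] w 0.023 gf 25.0
0.141 t 24.36 tcp [ 0.4398 -0.0691  0.067 ] F [ 4.9 -1.4 -5.8] w 0.0231 gf 25.0
0.143 t 24.61 tcp [ 0.4398 -0.0668  0.067 ] F [ 4.9 -0.2 -6.1] w 0.0233 gf 25.0
```

View pics/w4.png

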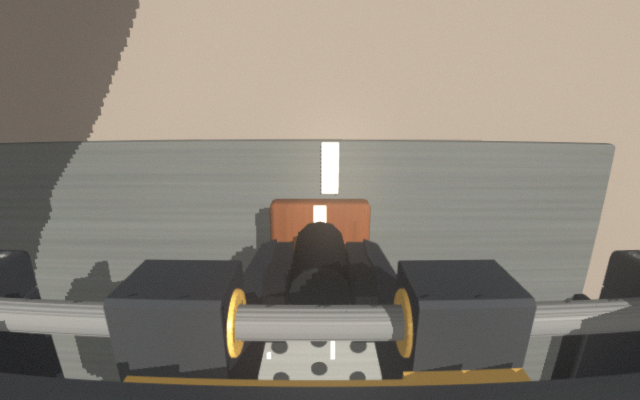

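In this view the tongue's dash is at (320,214) and the mark at (330,168), so a small gap remains. I'll measure it.

```bash
python3 - <<'E'
from h import *
def gap(c):
    im=c["img"];P=[]
    for r0,r1,z in((145,192,.009),(204,224,.036)):
        m=im.min(2)>170;m[:r0]=0;m[r1:]=0;m[:,:290]=0;m[:,360:]=0
        P.append(onplane(c,[np.argwhere(m)[:,::-1].mean(0)],z)[0])
    d=P[0]-P[1];print("mark,dash",P[0].round(4),P[1].round(4),"gap",round(d[1]-.0145*d[0],4));return d[1]-.0145*d[0]
g=gap(dict(np.load("w4.npz")))
y2=np.array([-.0145,1,0]);p=np.array(robot.get_obs()["tcp_pos"])
d=0
while d<g+.0005:
    d+=.001;robot.servo_line(p+y2*d,velocity=.02);robot.wait(.1);st(round(d,4))
g=gap(eyes.capture("wrist"))
E
```

```text
mark,dash [ 0.4066 -0.0619  0.009 ] [ 0.4239 -0.0672  0.036 ] gap 0.0055
0.001 t 25.06 tcp [ 0.4398 -0.0657  0.067 ] F [ 4.   0.3 -6.3] w 0.0236 gf 25.0
0.002 t 25.41 tcp [ 0.4397 -0.0649  0.067 ] F [ 4.1 -0.4 -5.2] w 0.0234 gf 25.0
0.003 t 25.76 tcp [ 0.4397 -0.0638  0.067 ] F [ 4.6  0.4 -6. ] w 0.0235 gf 25.0
0.004 t 26.11 tcp [ 0.4397 -0.0627  0.067 ] F [ 4.3 -0.7 -5. ] w 0.0227 gf 25.0
0.005 t 26.46 tcp [ 0.4397 -0.0617  0.067 ] F [ 4.8  0.1 -5.2] w 0.0232 gf 25.0
0.006 t 26.81 tcp [ 0.4397 -0.0609  0.067 ] F [ 4.4  0.1 -5.2] w 0.0232 gf 25.0
0.007 t 27.16 tcp [ 0.4397 -0.0603  0.067 ] F [ 4.9 -2.7 -5.4] w 0.023 gf 25.0
mark,dash [ 0.4067 -0.062   0.009 ] [ 0.4237 -0.0606  0.036 ] gap -0.0011
```

```bash
cat >> h.py <<'E'
y2=np.array([-.0145,1,0])
def gap(c):
    im=c["img"];P=[]
    for r0,r1,z in((145,192,.009),(204,224,.036)):
        m=im.min(2)>170;m[:r0]=0;m[r1:]=0;m[:,:290]=0;m[:,360:]=0
        P.append(onplane(c,[np.argwhere(m)[:,::-1].mean(0)],z)[0])
    d=P[0]-P[1];print("mark,dash",P[0].round(4),P[1].round(4),"gap",round(d[1]-.0145*d[0],4))
E
python3 - <<'E'
from h import *
p=np.array(robot.get_obs()["tcp_pos"])
robot.servo_line(p-y2*.001,velocity=.02);robot.wait(.3);st();gap(eyes.capture("wrist"))
robot.command_gripper(.06);robot.wait(.4);st();c=eyes.capture("wrist");gap(c)
# gentle feel: fingers straddle knob; regrip centred reading
robot.command_gripper(.015,f_grip=15);robot.wait(.3);st("regrip")
for d in(.0008,.0016,.0024,-.0008,-.0016,-.0024):
    q=np.array(p-y2*.001+y2*d);robot.servo_line(q,velocity=.02);F=[]
    for _ in range(8): robot.wait(.05);F.append(robot.get_obs()["ft_force"][1])
    print(d,np.mean(F).round(2),np.round(robot.get_obs()["tcp_pos"][1],4))
E
```

```text
t 27.76 tcp [ 0.4397 -0.0612  0.067 ] F [ 4.8  0.2 -5.3] w 0.0232 gf 25.0
mark,dash [ 0.4068 -0.0618  0.009 ] [ 0.4237 -0.0615  0.036 ] gap -0.0
 t 28.9 tcp [ 0.4397 -0.0613  0.067 ] F [-0.3 -0.  -0.7] w 0.0597 gf 0.0
mark,dash [ 0.4068 -0.0619  0.009 ] [ 0.4237 -0.0614  0.036 ] gap -0.0002
regrip t 29.89 tcp [ 0.4397 -0.0613  0.067 ] F [-0.9  0.6 -0.5] w 0.0236 gf 15.0
0.0008 -2.35 -0.0607
0.0016 -4.6 -0.0599
0.0024 -3.04 -0.0587
-0.0008 1.87 -0.0618
-0.0016 4.79 -0.0626
-0.0024 2.82 -0.0639
```

The force is a restoring one on both sides, peaking at about 4.7 N, so the detent sits at the marked position. I'll return to its centre, release and retreat.

```bash
python3 - <<'E'
from h import *
robot.servo_line([.4397,-.0613,.067],velocity=.02);robot.wait(.3);st()
robot.command_gripper(.06);robot.wait(.3);gap(eyes.capture("wrist"))
robot.servo_line([.4397,-.0613,.25],velocity=.12);robot.wait(.2);st("up")
robot.movep([.42,.12,.32],rot(np.array([0,0,-1.]),y2));robot.wait(.5)
for nm in("scene","top"):
    c=eyes.capture(nm);save(c,nm+"9.png");q=cloud(c).reshape(-1,3);d=np.hypot(q[:,0]-.5465,q[:,1]+.060)
    t=q[(d<.066)&(d>.03)&(q[:,2]<.08)];print(nm,"disc z",np.median(t[:,2]))
a,b=[cv2.imread(f"pics/{k}9.png") for k in("scene","top")]
cv2.imwrite("pics/end.png",np.hstack([a[100:300,150:550],b[100:300,140:540]]))
E
```

```text
t 34.42 tcp [ 0.4397 -0.0616  0.067 ] F [ 0.7 -1.6  1. ] w 0.0233 gf 15.0
mark,dash [ 0.4068 -0.0619  0.009 ] [ 0.4237 -0.0619  0.036 ] gap 0.0002
up t 37.33 tcp [ 0.4395 -0.0613  0.2496] F [-0.5  0.2  0.1] w 0.0599 gf 0.0
scene disc z 0.0420040694624475
top disc z 0.042069920031581054
```

View pics/end.png

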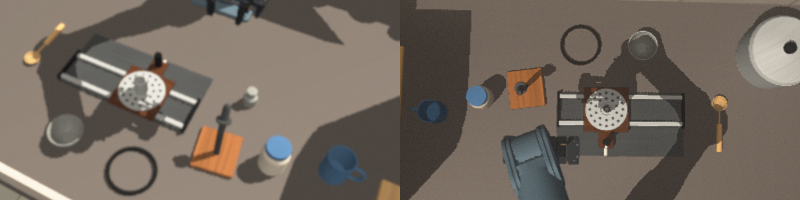

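The final views show the plate flat on the trivet at (140,92) and (607,110), with the dash level with the mark to within 0.2 mm. The peg is bare, the other items haven't moved and the gripper is clear.

```bash
python3 -c "
from h import *
print(robot.close_job());st()"
```

```text
the job is handed in; nothing more can be done
None
the job is handed in; nothing more can be done
```

The job is handed in: the plate sits flat over the trivet's pin, the trivet is clicked into the stop at the white mark (within 0.2 mm), and the other things on the counter were left alone.

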